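# Slide the test head home on a control module

## Robot

A 6-joint arm with a two-finger parallel gripper is mounted at the origin on the work surface. World frame = base frame: x ahead of the robot, y to its left, z up, the work surface at z = 0. Lengths are in m, angles in rad, forces in N, time in s.
With the tool pointing down it reaches from about 0.275 to 0.825 m from the base axis. Payload 5.2 kg.
Tool frame: the origin (TCP) lies on the centre line of the jaws, within the pads' length; the fingertips stand 11 mm ahead of it and the grasp point (between the pads) lies 8 mm behind it; z points along the fingers, y is the line along which they close (so a half turn about z gives the same grasp; the last joint's range is limited). The gripper opens to 93 mm and grips with 3 to 60 N. Pads are 15 mm wide; open, the fingers measure 128 mm over their backs; the gripper's body (75 mm by 188 mm) begins 65 mm behind the grasp point.
Start: joints at [-0.203, 0.259, 1.535, -0, 1.348, -0.203], TCP at [0.55, 0, 0.23] pointing down, gripper open.
Joint ranges: [-3.14, 3.14], [-0.91, 2.08], [0.19, 2.58], [-1.22, 4.36], [0.22, 2.71], [-3.12, 3.12]. Speed limits (rad/s): [2.57, 2.57, 3.14, 3.14, 3.14, 3.14].

## Interface

Orientations are given as a rotation vector (axis times angle).
In Python, from workcell import r gives the robot as it stands. The module is installed in compiled form; this text tells all that it offers.
- The arm moves only by the tool jog_arm, never from a script. Its argument "steps" is a list of rows, each an object with "delta_pos": the shift along the tool's x, y, z in m, a list of three; "roll": the turn about the tool's z in rad. In form: [{"delta_pos": [dx, dy, dz], "roll": roll}, ...]. A call has exactly 5 rows; each row shifts and turns the commanded pose from where the row before left it, along the tool's axes as they then stand; what a row does not reach is not made up. A row lasts 1/8 s, in which the tool goes at most 62.5 mm and 10.7 degrees, less where a joint would pass 70% of its speed; a pose out of reach is approached as far as the arm can. A call with a gripper value outside its range is refused whole. "claw" is the opening, from -1 (shut) to 1 (fully open), set as the call begins (left out, the last holds). The fingers move at their own pace and stop on an object; "grip_force" is the grip in N (left out, the last holds). Time passes only in rows, so rows that do not move let the fingers close, or fill a call up. It gives the time, the measured TCP pose, the force, the opening and the grip force at its end, in the units of the state.
- r.state(): the state, without advancing time (a new reading comes with each control period).
- r.snapshot(name): name is "scene" or "side" or "wrist"; returns a dict with "color" (400x640x3 uint8, blue, green, red), "range_z" (400x640 float32, m along the optical axis (not along the pixel's ray), 0 where there is no reading), "camera_matrix" (3x3 intrinsics, pixels), "position" and "attitude" of the camera in the world. Camera axes: x right, y down, z forward; pixel columns grow to the right and rows downward; lengths in m; the calibration is good to about 2 mm. A picture is of the moment at which its call begins.
- r.sign_off(): hands the job in; it is judged then, once.
The state is a dict: "t": time; "joints": joint angles; "joint_vel": joint speeds; "effort": joint torques, N m; "tcp_pos": TCP position; "orientation": TCP orientation; "force": force on the tool from outside, world axes, zero at the start; "wrist_torque": the same for the moment, N m; "gripper_width": opening from 0.0 (shut) to 1.0 (fully open); "gripper_force": force on a finger pad.
Only numpy, scipy, OpenCV 4.12 (cv2) and the standard library are available. Lean on these libraries where they do the work, as an engineer would, in place of code of your own. Each camera call takes 0.05 s, during which the arm holds its last target. There are 200 camera calls.

## Task

Of the two test jigs, take the one with the white control module lying in its bay. With shut fingers press the lock button on its carriage fully down and, keeping it down all the way, push the carriage along its rails until it is fully home against the end stop at the module; then let the button spring up so that the carriage is locked there. Do not grip or lift anything, and leave the module, the other jig and all other things on the bench where they are.

Things in the scene. Friction and masses are not known exactly. Their poses are not given: they have to be found in the camera images.
- test_jig: The jig whose bay holds the white module, fixed to the bench. Its origin is the centre of its underside; its x axis points along the rails from the open end to the bay (the way the carriage slides home), z is up. Base 340 mm (x) by 130 mm (y) by 12 mm; two rails along x; the bay for a module lies at x = 72 to 142 mm; the end stops stand before the bay. May stand left or right.
- test_button_top (a point): Centre of the top face of that jig's lock button; moves with carriage and button. The button is a grey ribbed block, 36 mm (jig x) by 44 mm (jig y), in the middle of the carriage; its top is 58 mm above the bench when up, 10 mm above the carriage's top face, and 4 mm above that face when fully down.
- test_wall_top (a point): Middle of the top edge of the thumb wall, an upright steel plate (80 mm wide, 8 mm thick, top 75 mm above the bench) on the carriage, on the bay side; its face is 34 mm from the button's centre, and a black contact head (top 72 mm) is behind it. Fingertips on the button may drive the carriage by friction or by pushing on this plate.
- test_carriage (a joint): Slide of the test jig's carriage, a grey slab 90 mm (x) by 100 mm (y), top face 48 mm above the bench. 0 at the open end, 0.100 m fully home against the end stop; starts between 0 and 0.03. With the button up a brake locks it (holds about 20 N or more); with the button down it slides freely with about 2 N and stays where it is left.
- test_button (a joint): Travel of that lock button: 0 up (sprung, carriage locked), 0.006 m fully down. It takes 4 N to start it and 7 N to bring it fully down, straight down; the lock counts as held open from about 0.002.
- module_center (a point): Centre of the white control module (70 mm along jig x, 105 mm along jig y, 58 mm tall, stepped; 0.22 kg), which lies loose in the bay of the test jig, top 70 mm above the bench. It tells which jig is meant. When the carriage is home its contact pins reach into the module and its head stands 7 mm from the module.
- spare_jig: The other jig, the same but with no module in its bay; leave it alone; fixed to the bench. Its origin is the centre of its underside; its x axis points along the rails from the open end to the bay (the way the carriage slides home), z is up. Base 340 mm (x) by 130 mm (y) by 12 mm; two rails along x; the bay for a module lies at x = 72 to 142 mm; the end stops stand before the bay. 
- spare_button_top (a point): Centre of the top of the spare jig's lock button, which has to be left alone.
- reel: Solder reel, a spool 50 mm across and 30 mm tall, set down in the empty bay of the spare jig; to be left alone. Origin at the centre of its underside.
- jar: Small amber jar, 42 mm across and 55 mm tall, standing between the two jigs; to be left alone. Origin at the centre of its underside.
- dropper: Clear dropper bottle, 38 mm across and 90 mm tall; to be left alone. Origin at the centre of its underside.
- cap: Flat jar cap, 38 mm across and 12 mm tall; to be left alone. Origin at the centre of its underside.
- screwdriver: Screwdriver lying on the bench; to be left alone. Origin at the centre of its underside.
- pliers: Pliers lying on the bench, about 160 mm long; to be left alone. Origin at the centre of its underside.
- meter: Hand-held multimeter lying on its back, 150 x 75 x 41 mm; to be left alone. Origin at the centre of its underside.

How it is judged:
By the outcome, as a careful person would: the job done as asked, in the order asked, and still so for the second after the job is handed in, with the robot touching nothing.
It also fails if it takes over 35 s, if anything falls off the work surface, if the arm or the gripper's body presses on something with over 40 N, if the wrist force passes 120 N, or if a joint passes its speed limit or range.

## Working session

There is one attempt and no reset: what is moved stays moved. The work goes in short steps, Python scripts to look and compute and a tool call to move; the robot and the scene stay as the last step left them, time stands still between calls to the robot, and variables do not carry over. Pictures are saved under pics/ and viewed, at most 10 in all, crops included, and the job is handed in when it is done.

Besides the shell and the picture viewer there is one more tool, called after "Call:" by a JSON object that holds its "api" and its "payload", one argument or row to a line. jog_arm: Moves the arm, as the interface text tells. Its arguments: {"type":"object","properties":{"steps":{"type":"array"},"claw":{"type":"number"},"grip_force":{"type":"number"}},"required":["steps"]}

```bash
mkdir -p pics
cat > h.py <<'E'
import numpy as np, cv2
from workcell import r
from scipy.spatial.transform import Rotation as R
def snap(n,f=None):
    s=r.snapshot(n)
    if f: cv2.imwrite('pics/'+f,s['color'])
    return s
def cloud(s):
    K=np.array(s['camera_matrix']);z=s['range_z'];v,u=np.mgrid[:z.shape[0],:z.shape[1]]
    p=np.stack([(u-K[0,2])/K[0,0]*z,(v-K[1,2])/K[1,1]*z,z],-1)
    a=np.array(s['attitude'])
    M=a if a.shape==(3,3) else (R.from_rotvec(a) if a.size==3 else R.from_quat(a)).as_matrix()
    return p@M.T+np.array(s['position'])
E
python3 - <<'E'
from h import *
s=snap('scene','scene1.png');c=cloud(s);np.savez('scene1.npz',c=c,col=s['color'])
print(s['attitude'],s['position']);print(r.state())
for u,v in [(320,200),(320,350),(100,200),(540,200)]: print(u,v,c[v,u])
E
```

```text
[-1.92803214 -1.44663744  0.64018652] [ 1.39394121 -0.22307632  0.8309837 ]
{'t': 0.05, 'joints': array([-2.02788114e-01,  2.59293908e-01,  1.53604019e+00, -1.14087906e-05,
        1.34801684e+00, -2.02784890e-01]), 'joint_vel': array([-0.00153162,  0.00100439, -0.00157635,  0.00062766, -0.00066997,
       -0.0005518 ]), 'effort': array([ 1.90668106e-03, -4.38607907e+01, -2.84955221e+01,  7.20867212e-02,
        3.60618951e-02, -6.10722122e-05]), 'tcp_pos': array([5.49484417e-01, 1.31983384e-04, 2.28861334e-01]), 'orientation': array([-2.22040811e+00, -2.22040657e+00,  1.53350017e-03]), 'force': array([ 0.02451169, -0.12882035, -0.45122862]), 'wrist_torque': array([-0.00495339, -0.01015756,  0.01059783]), 'gripper_force': 0.0, 'gripper_width': 0.997908515293999}
320 200 [0.49332118 0.02003046 0.00266094]
320 350 [ 0.93925831 -0.10556796  0.00179109]
100 200 [ 0.31633848 -0.57871157  0.0030163 ]
540 200 [0.6686504  0.61324839 0.0022913 ]
```

View pics/scene1.png

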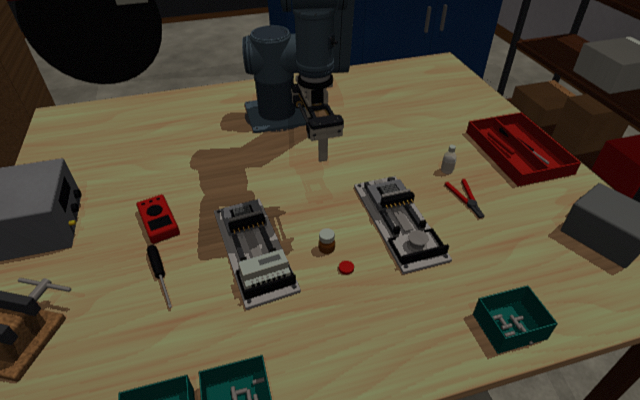

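The scene view shows the white module in the left-hand jig at about (265,268), with its carriage and button at about (242,213). The spare jig with the reel is at about (405,225). Next I fit the jig pose.

Run:
```python
from h import *
d=np.load('scene1.npz');c=d['c']
m=np.zeros(c.shape[:2],bool);m[190:312,210:305]=1
P=c[m]; 
b=P[(P[:,2]>.006)&(P[:,2]<.2)]
rc=cv2.minAreaRect(b[:,:2].astype(np.float32)*1000);print('jig',rc)
print(np.histogram(b[:,2],bins=np.arange(.0,.09,.004)))
bt=P[(P[:,2]>.008)&(P[:,2]<.018)];print(cv2.minAreaRect(bt[:,:2].astype(np.float32)*1000))
mt=P[(P[:,2]>.065)&(P[:,2]<.08)];print('top pts',mt.min(0),mt.max(0))
cv2.imwrite('pics/crop1.png',cv2.resize(d['color'][190:315,200:310],None,fx=4.5,fy=4.5,interpolation=cv2.INTER_CUBIC))
```

```text
jig ((600.4312744140625, -191.3795928955078), (260.0973205566406, 408.9156799316406), 74.76141357421875)
(array([   0,  133,  180, 1289,  339,   83,  261,  300,  256,  112,  180,
        189,  526,  190,  162,  206,   99,  388,  556,  100,    2,    0]), array([0.   , 0.004, 0.008, 0.012, 0.016, 0.02 , 0.024, 0.028, 0.032,
       0.036, 0.04 , 0.044, 0.048, 0.052, 0.056, 0.06 , 0.064, 0.068,
       0.072, 0.076, 0.08 , 0.084, 0.088]))
((595.0296630859375, -142.27587890625), (391.9536437988281, 233.26922607421875), 6.061779022216797)
top pts [ 0.54415453 -0.24015369  0.06500334] [ 0.75885295 -0.1266      0.07977727]Traceback (most recent call last):
  File "<stdin>", line 10, in <module>
    raise KeyError(f"{key} is not a file in the archive") from None
KeyError: 'color is not a file in the archive'
```

The crop failed on a wrong key, so I have no fit yet, only a rough jig position. I'll shut the fingers, move above it and look with the wrist camera.

Call:
{"api": "jog_arm", "payload": {
  "steps": [
    {"delta_pos": [-0.036, -0.004, -0.01], "roll": 0},
    {"delta_pos": [-0.036, -0.004, -0.01], "roll": 0},
    {"delta_pos": [-0.036, -0.004, -0.01], "roll": 0},
    {"delta_pos": [-0.036, -0.004, -0.01], "roll": 0},
    {"delta_pos": [-0.036, -0.004, -0.01], "roll": 0}
  ],
  "claw": -1,
  "grip_force": 10
}}

```text
t: 0.68
tcp_pos: [0.5295, -0.1809, 0.2793]
orientation: [-2.221, -2.221, 0.001]
force: [0.7, 0.6, 0.6]
gripper_width: 0.512
gripper_force: 0.0
```

Run:
```python
from h import *
s=snap('wrist','w1.png');c=cloud(s);np.savez('w1.npz',c=c,col=s['color'])
print(s['position'],r.state()['tcp_pos'],r.state()['gripper_width'])
P=c.reshape(-1,3);P=P[P[:,2]<.2];print(P.min(0),P.max(0))
```

```text
[ 0.52992089 -0.11351185  0.43463737] [ 0.52956884 -0.18562282  0.28055925] 0.46818449504080334
[ 0.08556873 -0.50102835 -0.00349651] [0.96834075 0.02297736 0.07710917]
```

View pics/w1.png

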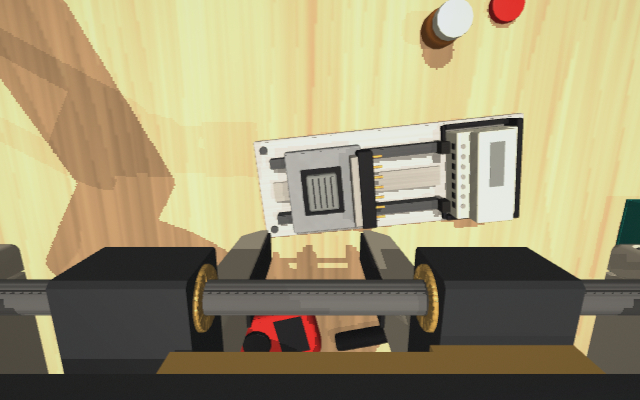

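The wrist view shows the whole test jig. The button is at about (322,192), the light wall strip at (357,187), the black head at (368,188) and the module at (485,172). The jig is turned about +6°.

```bash
cat > fit.py <<'E'
from h import *
def fit(c,reg):
    m=np.zeros(c.shape[:2],bool);v0,v1,u0,u1=reg;m[v0:v1,u0:u1]=1
    P=c[m];b=P[(P[:,2]>.006)&(P[:,2]<.09)]
    (cx,cy),(w,h),a=cv2.minAreaRect(b[:,:2].astype(np.float32)*1000)
    return cx,cy,w,h,a,P
if __name__=='__main__':
    c=np.load('w1.npz')['c']
    *q,P=fit(c,(105,238,245,530));print(q)
    cx,cy,w,h,a=q
    t=np.radians(a if w>h else a-90);R2=np.array([[np.cos(t),np.sin(t)],[-np.sin(t),np.cos(t)]])
    L=(P[:,:2]*1000-[cx,cy])@R2.T;z=P[:,2]*1000
    ctr=abs(L[:,1])<15
    for x in range(-170,170,4):
        k=ctr&(abs(L[:,0]-x)<2)
        if k.any(): print(x,round(np.median(z[k])),end=' | ')
    k=(z>52)&(z<66)&(L[:,0]<20)&(L[:,0]>-150);print('\nbtn',k.sum(),L[k].min(0),L[k].max(0),np.median(L[k],0),np.median(z[k]))
    k=(z>45)&(z<51)&(L[:,0]<20);print('carr',L[k].min(0),L[k].max(0))
    k=(z>71)&(L[:,0]<20);print('wall/head',L[k].min(0),L[k].max(0),np.median(z[k]))
    for u,v in [(322,192),(305,172),(341,212),(354,187),(368,188),(485,172),(448,20)]:
        p=c[v,u];print(u,v,p.round(4),R2@(p[:2]*1000-[cx,cy]))
E
python3 fit.py
```

```text
[625.5003051757812, -188.71084594726562, 339.5772399902344, 130.2768096923828, 6.00211763381958]
-170 11 | -166 12 | -162 12 | -158 12 | -154 12 | -150 26 | -146 26 | -142 26 | -138 26 | -134 26 | -130 45 | -126 48 | -122 48 | -118 48 | -114 48 | -110 50 | -106 53 | -102 58 | -98 58 | -94 58 | -90 59 | -86 59 | -82 58 | -78 59 | -74 58 | -70 56 | -66 50 | -62 48 | -58 48 | -54 63 | -50 75 | -46 74 | -42 72 | -38 72 | -34 72 | -30 72 | -26 58 | -22 58 | -18 26 | -14 26 | -10 26 | -6 26 | -2 26 | 2 26 | 6 26 | 10 26 | 14 26 | 18 26 | 22 26 | 26 26 | 30 26 | 34 26 | 38 26 | 42 26 | 46 26 | 50 26 | 54 26 | 58 26 | 62 13 | 66 12 | 70 19 | 74 37 | 78 48 | 82 48 | 86 58 | 90 70 | 94 70 | 98 70 | 102 70 | 106 70 | 110 70 | 114 70 | 118 70 | 122 70 | 126 70 | 130 69 | 142 48 | 146 42 | 150 42 | 154 40 | 
btn 1384 [-109.82420344  -38.33915631] [-16.91704939  45.23418298] [-83.69012635   1.61128807] 58.204889089178735
carr [-129.00469968  -49.64511302] [-36.38621093  50.1557753 ]
wall/head [-129.12346429  -44.09978406] [-29.11855061  84.78103491] 73.31771173710706
322 192 [ 0.5371 -0.1969  0.0584] [-88.75885952   1.11216261]
305 172 [ 0.5172 -0.1745  0.0508] [-106.25614044   25.43115288]
341 212 [ 0.5605 -0.2237  0.0497] [-68.33735618 -27.98634995]
354 187 [ 0.5723 -0.1874  0.0754] [-52.74044765   6.83058407]
368 188 [ 0.5884 -0.1892  0.0723] [-36.91819231   3.38708562]
485 172 [ 0.7189 -0.1716  0.0693] [94.64737742  7.28938528]
448 20 [ 0.6683 -0.0134  0.0537] [ 60.9137866  169.85705937]
```

The fit is good: the jig centre is (0.6255, -0.1887), yaw is 6.0°, and the button centre sits at jig x ≈ -88. I'll aim the tips at jig x ≈ -77, which is world (0.549, -0.197), with tool y along the rails.

Call:
{"api": "jog_arm", "payload": {
  "steps": [
    {"delta_pos": [-0.017, 0.019, 0.03], "roll": 0},
    {"delta_pos": [0, 0, 0.04], "roll": -0.105},
    {"delta_pos": [0, 0, 0.05], "roll": 0},
    {"delta_pos": [0, 0, 0.04], "roll": 0},
    {"delta_pos": [0, 0, 0.02], "roll": 0}
  ]
}}

```text
t: 1.35
tcp_pos: [0.5472, -0.1958, 0.0964]
orientation: [-2.098, -2.331, 0.002]
force: [0.0, -0.0, 0.3]
gripper_width: 0.006
gripper_force: 0.0
```

Call:
{"api": "jog_arm", "payload": {
  "steps": [
    {"delta_pos": [0, 0, 0.01], "roll": 0},
    {"delta_pos": [0, 0, 0.008], "roll": 0},
    {"delta_pos": [0, 0, 0.0], "roll": 0},
    {"delta_pos": [0, 0, 0.0], "roll": 0},
    {"delta_pos": [0, 0, 0], "roll": 0}
  ]
}}

```text
t: 1.98
tcp_pos: [0.5494, -0.1972, 0.0825]
orientation: [2.101, 2.334, 0.0]
force: [0.1, -0.4, -0.2]
gripper_width: 0.007
gripper_force: 0.0
```

Run:
```python
from h import *
st=r.state();print(st['tcp_pos'],st['orientation'],st['force'],st['gripper_width'])
t=np.radians(6);d=st['tcp_pos'][:2]*1000-[625.5,-188.7];print(np.array([[np.cos(t),np.sin(t)],[-np.sin(t),np.cos(t)]])@d, R.from_rotvec(st['orientation']).as_matrix().round(3))
s=snap('wrist');cv2.imwrite('pics/w2.png',s['color'])
```

```text
[ 0.54944528 -0.19720211  0.08246219] [2.10077861e+00 2.33395639e+00 4.41233142e-04] [ 0.05263375 -0.44005726 -0.20597165] 0.007210067415189942
[-76.52679902  -0.5056559 ] [[-0.105  0.994  0.001]
 [ 0.994  0.105 -0.001]
 [-0.001  0.001 -1.   ]]
```

View pics/w2.png

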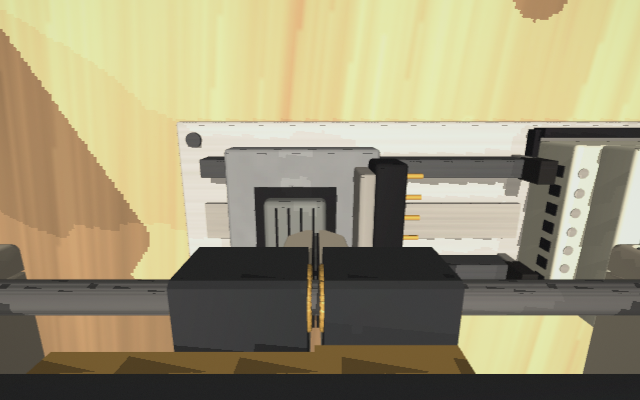

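The fingertips, at about (316,240), are over the button and clear of the wall at (365,205). I'll press down gently.

Call:
{"api": "jog_arm", "payload": {
  "steps": [
    {"delta_pos": [0, 0, 0.006], "roll": 0},
    {"delta_pos": [0, 0, 0.006], "roll": 0},
    {"delta_pos": [0, 0, 0.004], "roll": 0},
    {"delta_pos": [0, 0, 0.002], "roll": 0},
    {"delta_pos": [0, 0, 0], "roll": 0}
  ]
}}

```text
t: 2.65
tcp_pos: [0.549, -0.197, 0.064]
orientation: [2.102, 2.335, 0.0]
force: [-0.8, 1.0, 5.6]
gripper_width: 0.004
gripper_force: 3.2
```

Call:
{"api": "jog_arm", "payload": {
  "steps": [
    {"delta_pos": [0, 0, 0.001], "roll": 0},
    {"delta_pos": [0, 0, 0.001], "roll": 0},
    {"delta_pos": [0, 0, 0.001], "roll": 0},
    {"delta_pos": [0, 0, 0], "roll": 0},
    {"delta_pos": [0, 0, 0], "roll": 0}
  ]
}}

```text
t: 3.28
tcp_pos: [0.5505, -0.1969, 0.0631]
orientation: [2.1, 2.333, 0.003]
force: [-1.5, 4.2, 16.5]
gripper_width: 0.008
gripper_force: 8.3
```

The button is bottomed at 16.5 N, with the TCP at 0.063. Now I push along the rails (tool +y).

Call:
{"api": "jog_arm", "payload": {
  "steps": [
    {"delta_pos": [0, 0.001, 0.0005], "roll": 0},
    {"delta_pos": [0, 0.002, 0], "roll": 0},
    {"delta_pos": [0, 0.003, 0], "roll": 0},
    {"delta_pos": [0, 0.003, 0], "roll": 0},
    {"delta_pos": [0, 0.003, 0], "roll": 0}
  ]
}}

```text
t: 3.9
tcp_pos: [0.5626, -0.1956, 0.063]
orientation: [2.099, 2.332, 0.003]
force: [-2.0, 4.5, 18.2]
gripper_width: 0.005
gripper_force: 9.4
```

Run:
```python
from h import *
s=snap('wrist','w3.png');st=r.state();print(st['tcp_pos'],st['force'])
```

```text
[ 0.56307414 -0.19561097  0.06307491] [-1.19474718  4.10931605 17.83051901]
```

View pics/w3.png

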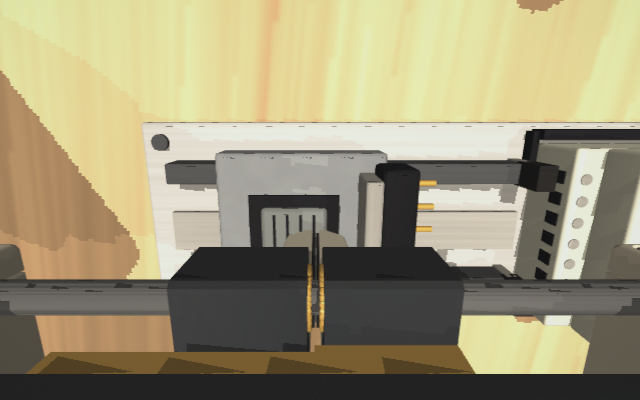

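The carriage follows by friction: the base screw moved from (194,140) to (160,142) while the button stayed under the tips. I'll continue.

Call:
{"api": "jog_arm", "payload": {
  "steps": [
    {"delta_pos": [0, 0.004, 0], "roll": 0},
    {"delta_pos": [0, 0.005, 0], "roll": 0},
    {"delta_pos": [0, 0.005, 0], "roll": 0},
    {"delta_pos": [0, 0.005, 0], "roll": 0},
    {"delta_pos": [0, 0.005, 0], "roll": 0}
  ]
}}

```text
t: 4.58
tcp_pos: [0.5865, -0.1931, 0.0631]
orientation: [2.099, 2.332, 0.003]
force: [-2.1, 3.3, 18.5]
gripper_width: 0.006
gripper_force: 8.9
```

Call:
{"api": "jog_arm", "payload": {
  "steps": [
    {"delta_pos": [0, 0.005, 0], "roll": 0},
    {"delta_pos": [0, 0.005, 0], "roll": 0},
    {"delta_pos": [0, 0.005, 0], "roll": 0},
    {"delta_pos": [0, 0.005, 0], "roll": 0},
    {"delta_pos": [0, 0.004, 0], "roll": 0}
  ]
}}

```text
t: 5.2
tcp_pos: [0.6104, -0.1906, 0.0631]
orientation: [2.099, 2.332, 0.003]
force: [-2.2, 3.8, 18.0]
gripper_width: 0.009
gripper_force: 8.4
```

Call:
{"api": "jog_arm", "payload": {
  "steps": [
    {"delta_pos": [0, 0.005, 0], "roll": 0},
    {"delta_pos": [0, 0.005, 0], "roll": 0},
    {"delta_pos": [0, 0.005, 0], "roll": 0},
    {"delta_pos": [0, 0.004, 0], "roll": 0},
    {"delta_pos": [0, 0.003, 0], "roll": 0}
  ]
}}

```text
t: 5.82
tcp_pos: [0.6323, -0.1883, 0.0631]
orientation: [2.099, 2.332, 0.003]
force: [-2.0, 3.0, 15.2]
gripper_width: 0.004
gripper_force: 8.0
```

Call:
{"api": "jog_arm", "payload": {
  "steps": [
    {"delta_pos": [0, 0.002, 0], "roll": 0},
    {"delta_pos": [0, 0.002, 0], "roll": 0},
    {"delta_pos": [0, 0.001, 0], "roll": 0},
    {"delta_pos": [0, 0.001, 0], "roll": 0},
    {"delta_pos": [0, 0.001, 0], "roll": 0}
  ]
}}

```text
t: 6.45
tcp_pos: [0.6391, -0.1875, 0.0632]
orientation: [2.099, 2.332, 0.003]
force: [-1.3, 2.0, 15.8]
gripper_width: 0.004
gripper_force: 7.9
```

Vertical force has drifted to about 15 N, so I'll add a little press and go on to the stop.

Call:
{"api": "jog_arm", "payload": {
  "steps": [
    {"delta_pos": [0, 0.001, 0.0005], "roll": 0},
    {"delta_pos": [0, 0.001, 0], "roll": 0},
    {"delta_pos": [0, 0.001, 0], "roll": 0},
    {"delta_pos": [0, 0.001, 0], "roll": 0},
    {"delta_pos": [0, 0.001, 0], "roll": 0}
  ]
}}

```text
t: 7.08
tcp_pos: [0.643, -0.1871, 0.063]
orientation: [2.1, 2.334, 0.001]
force: [-7.1, 3.2, 19.9]
gripper_width: 0.008
gripper_force: 10.4
```

Run:
```python
from h import *
s=snap('wrist','w4.png');st=r.state();print(st['tcp_pos'],st['force'])
```

```text
[ 0.64293616 -0.18713534  0.06304571] [-6.60721971  2.17353723 19.43833371]
```

View pics/w4.png

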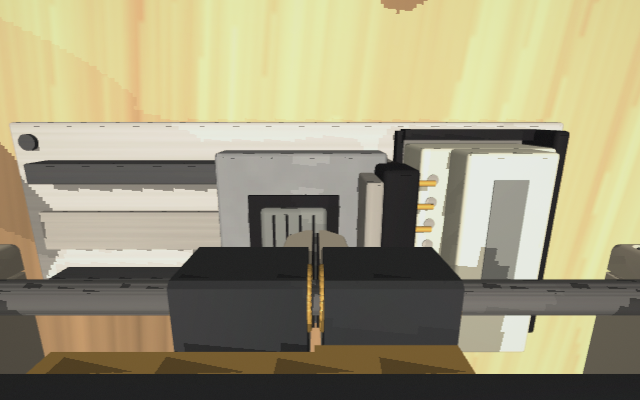

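The pins now enter the module at about (425,205), and the push force has jumped to 7 N, so it's at the stop. A couple more mm will confirm that.

Call:
{"api": "jog_arm", "payload": {
  "steps": [
    {"delta_pos": [0, 0.001, 0], "roll": 0},
    {"delta_pos": [0, 0.001, 0], "roll": 0},
    {"delta_pos": [0, 0, 0], "roll": 0},
    {"delta_pos": [0, 0, 0], "roll": 0},
    {"delta_pos": [0, 0, 0], "roll": 0}
  ]
}}

```text
t: 7.75
tcp_pos: [0.6431, -0.1871, 0.063]
orientation: [-2.101, -2.335, 0.003]
force: [-10.9, 2.1, 23.6]
gripper_width: 0.005
gripper_force: 11.5
```

It hasn't moved after 2 mm more of push, so the carriage is home. I'll release straight up.

Call:
{"api": "jog_arm", "payload": {
  "steps": [
    {"delta_pos": [0, 0, -0.002], "roll": 0},
    {"delta_pos": [0, 0, -0.003], "roll": 0},
    {"delta_pos": [0, 0, -0.004], "roll": 0},
    {"delta_pos": [0, 0, -0.006], "roll": 0},
    {"delta_pos": [0, 0, -0.01], "roll": 0}
  ]
}}

```text
t: 8.38
tcp_pos: [0.6444, -0.1867, 0.0844]
orientation: [-2.101, -2.334, 0.0]
force: [0.6, -0.3, 0.4]
gripper_width: 0.004
gripper_force: 0.0
```

Call:
{"api": "jog_arm", "payload": {
  "steps": [
    {"delta_pos": [0, 0, -0.03], "roll": 0},
    {"delta_pos": [0, 0, -0.04], "roll": 0},
    {"delta_pos": [0, 0, -0.05], "roll": 0},
    {"delta_pos": [0, 0, -0.04], "roll": 0},
    {"delta_pos": [0, 0, -0.01], "roll": 0}
  ]
}}

```text
t: 9.0
tcp_pos: [0.6459, -0.1874, 0.2586]
orientation: [2.097, 2.33, 0.003]
force: [0.1, -0.7, 0.0]
gripper_width: 0.005
gripper_force: 0.0
```

Call:
{"api": "jog_arm", "payload": {
  "steps": [
    {"delta_pos": [0, -0.02, 0], "roll": 0},
    {"delta_pos": [0, -0.02, 0], "roll": 0},
    {"delta_pos": [0, 0, 0], "roll": 0},
    {"delta_pos": [0, 0, 0], "roll": 0},
    {"delta_pos": [0, 0, 0], "roll": 0}
  ]
}}

```text
t: 9.62
tcp_pos: [0.6052, -0.191, 0.2541]
orientation: [-2.101, -2.335, -0.0]
force: [0.8, 0.2, -0.2]
gripper_width: 0.006
gripper_force: 0.0
```

Run:
```python
from h import *
s=snap('wrist','w5.png');c=cloud(s);P=c.reshape(-1,3);t=np.radians(6);R2=np.array([[np.cos(t),np.sin(t)],[-np.sin(t),np.cos(t)]])
P=P[(P[:,2]<.1)];L=(P[:,:2]*1000-[625.5,-188.7])@R2.T;z=P[:,2]*1000
for x in range(-60,150,4):
    k=(abs(L[:,1]-8)<15)&(abs(L[:,0]-x)<2)
    if k.any(): print(x,round(np.median(z[k])),end=' | ')
print(r.state()['tcp_pos'],r.state()['force'])
```

```text
-60 26 | -56 25 | -52 25 | -48 26 | -44 26 | -40 26 | -36 26 | -32 48 | -28 48 | -24 48 | -20 48 | -16 50 | -12 50 | -8 58 | -4 58 | 0 58 | 4 58 | 8 58 | 12 58 | 16 58 | 20 58 | 24 56 | 28 50 | 32 48 | 36 48 | 40 62 | 44 75 | 48 74 | 52 72 | 56 72 | 60 72 | 64 72 | 68 58 | 72 48 | 76 48 | 80 48 | 84 48 | 88 66 | 92 70 | 96 70 | 100 70 | 104 71 | 108 70 | 112 71 | 116 70 | 120 70 | 124 70 | 128 70 | 136 49 | 140 48 | 144 47 | 148 42 | [ 0.60518988 -0.19099829  0.25414712] [-0.22046104 -0.27949201 -0.38854011]
```

View pics/w5.png

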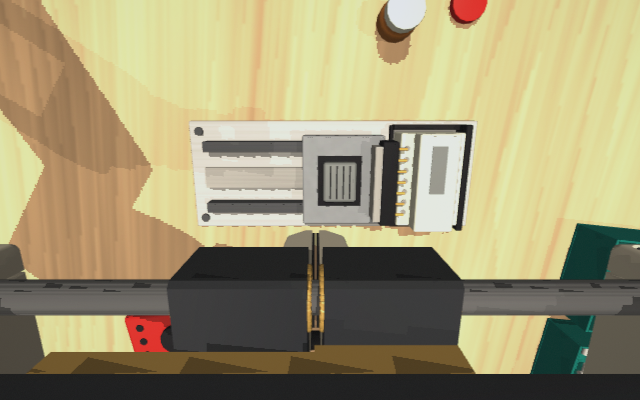

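The carriage stands home at the module, with the wall at (378,183), the head at (389,183) and the pins in the module at (403,180). The button at (340,183) is back up at 58 mm, the head front is at jig x ≈ 65 as specified, and the module hasn't moved.

```bash
python3 -c "
from workcell import r
print(r.sign_off())"
```

```text
the job is handed in; nothing more can be done
None
```

The test jig's carriage is fully home against the end stop and locked with its button up, the module did not move, nothing else was touched, and the job is handed in at about 10 s.

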